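# Hang the lift-off gate on the chip bay

## Task

Lift the plywood gate out of its wooden stand, hang it on the grey chip bay by lowering both of its knuckles fully onto the two hinge pins, and swing it shut against the bay's stop flange. Work gently: feel for the pins rather than forcing or dropping the gate, and leave the foam blank, the jar and the aluminium pylon where they are.

Things in the scene. Friction and masses are not known exactly. Their poses are not given: they have to be found in the camera images.
- gate: Plywood gate leaf, two steel knuckles on one upright edge; 0.2 to 0.42 kg. Starts upright in the stand. Origin: on the knuckle axis, level with the panel's lower edge. z up along the axis; x from the axis along the panel to the free edge; y the panel's normal. Panel 140 long (x 14 to 154), 10 thick (y -5 to 5), 120 mm high (z 0 to 120).
- gate_top (a point): Middle of the gate's top edge, over its centre of mass within 5 mm (gate frame 78, 0, 120 mm): the panel, 10 mm thick, can be pinched here from above.
- gate_low_knuckle (a point): On the knuckle axis at the lower knuckle's underside (gate frame 0, 0, 22 mm). Knuckles: upright tubes, outer diameter 24, bore 12 right through, 18 mm tall, at gate z 22 to 40 and 92 to 110.
- gate_free_edge (a point): Middle of the gate's free edge (gate frame 154, 0, 60 mm).
- stand: Fixed wooden stand. Origin on the bench; base board x 30 to 180, y -45 to 45, 12 mm thick; two rails (x 55 to 165, each 13 mm thick) with tops at z = 52 and a 12 mm slot between them along y = 0. The gate stands in the slot on the base board, its x axis along the stand's: lift it more than 40 mm to free it.
- bay: Fixed grey sheet-metal chip bay: floor and three walls 125 mm high, 145 x 184 mm. Origin on the bench under its middle; the open front looks along +x; hinge at the front's +y end, stop flange at the -y end. Gate shut: its x axis along the bay's -y, middle plane at bay x = 70 mm. Gate open square: its x axis along the bay's +x. It swings freely with light friction and stays where left.
- stop (a point): Middle of the stop flange's front face (bay frame 64, -69, 70 mm), face normal along the bay's +x, 45 mm wide, 125 mm high. The shut gate's inner face lies on it (within 2 mm).
- hinge_mark (a point): Fixed to the bay (bay frame 70, 75, 32 mm): axis of the lower pin at the top of its lug if the steel hinge plate were mid-slot. The plate is screwed tight up to 8 mm either way from here along the bay's y (exact in x and z); how far is not reported: find it by feel or sight. Pins: 10 in diameter, 16 tall, upright, flat tops with a 1 mm rounded rim. Knuckles seat on the lugs.
- hinge_mark_up (a point): The same point for the upper pin, 70 mm above (bay frame 70, 75, 102 mm): same spacing as the knuckles, so both enter at once. Lugs are 8 mm thick, 14 wide, reach 8 mm in front of the axis; plate face 20 mm behind it. The lower knuckle must come in between the lugs, from the front, with the gate 17 to 40 mm above its seated height (seated: panel's lower edge 10 mm over the bench).
- foam_blank: Tan foam block 60 x 70 x 55 mm lying inside the bay; origin at the centre of its underside. Leave it.
- jar: Jar 60 mm in diameter, 85 mm tall, on the bench beyond the work; origin at the centre of its underside. Leave it.
- pylon: Aluminium prosthesis tube 130 mm tall with a 54 mm foot flange, standing on the bench; origin at the centre of its underside. Leave it.
Not all that is in view belongs to the job. Of the things that look like the stand, the smallest one is meant.

How it is judged:
By the outcome, as a careful person would: the job done as asked, in the order asked, and still so for the second after the job is handed in, with the robot touching nothing.
It also fails if it takes over 72 s, if anything falls off the work surface, if the arm or the gripper's body presses on something with over 40 N, if the wrist force passes 120 N, or if a joint passes its speed limit or range.

## Robot

A 7-joint arm with a two-finger parallel gripper is mounted at the origin on the work surface. World frame = base frame: x ahead of the robot, y to its left, z up, the work surface at z = 0. Lengths are in mm, angles in rad, forces in N, time in s.
With the tool pointing down it reaches from about 425 to 825 mm from the base axis. Payload 3.6 kg.
Tool frame: the origin (TCP) lies midway between the tips of the shut fingers; the grasp point (between the pads) lies 19 mm behind it (bot.grip_depth is the z of the grasp point in the tool frame, in mm); z points along the fingers, y is the line along which they close (so a half turn about z gives the same grasp; the last joint's range is limited). The gripper opens to 85 mm and grips with 20 to 120 N. Pads are 22 mm wide; open, the fingers measure 114 mm over their backs; the gripper's body (76 mm by 85 mm) begins 54 mm behind the grasp point. The pads swing forward as they close: fully open they stand 13 mm farther back than shut.
Start: joints at [-1.208, 0.615, -0.013, 1.423, 0.008, 1.103, -0.04], TCP at [246.366, 601.47, 231.297] pointing down, gripper open.
Joint ranges: [-3.12, 3.12], [-0.3, 2.06], [-1.34, 1.32], [0.26, 2.42], [-1.36, 4.5], [0.01, 1.98], [-2.84, 2.84]. Speed limits (rad/s): [2.79, 2.79, 3.14, 3.14, 3.14, 3.14, 3.14].

## Interface

Orientations are given as a rotation vector (axis times angle).
In Python, from bench import bot, grab_frame gives the robot as it stands.
- The arm moves only by the tool arm_command, never from a script. Its argument "moves" is a list of rows, each a list of 5 numbers: the shift along the tool's x, y, z in mm, then the turn about the tool's z in rad, then the opening, from -1 (shut) to 1 (fully open). In form: [[dx, dy, dz, roll, jaw], ...]. A call has 1 to 8 rows; each row is the pose to reach, as a shift and turn from the pose commanded when the call began, along the tool's axes at that moment; what a row does not reach only later rows make up. A row lasts 1/8 s, in which the tool goes at most 62.5 mm and 10.7 degrees, less where a joint would pass 70% of its speed; a pose out of reach is approached as far as the arm can. A call with a gripper value outside its range is refused whole. The fingers move at their own pace and stop on an object; "squeeze" is the grip in N (left out, the last holds). Time passes only in rows, so rows that repeat a pose let the fingers close. It gives the time, the measured TCP pose, the force, the opening and the grip force at its end, in the units of the state.
- bot.observe(): the state, without advancing time (a new reading comes with each control period).
- grab_frame(name): name is "scene" or "side" or "wrist"; returns a dict with "color" (400x640x3 uint8, red, green, blue), "z_map" (400x640 float32, mm along the optical axis (not along the pixel's ray), 0 where there is no reading), "camera_matrix" (3x3 intrinsics, pixels), "origin" and "rotation" of the camera in the world. Camera axes: x right, y down, z forward; pixel columns grow to the right and rows downward; lengths in mm; the calibration is good to about 2 mm. A picture is of the moment at which its call begins.
- bot.close_job(): hands the job in; it is judged then, once.
The state is a dict: "t": time; "joint_positions": joint angles; "dq": joint speeds; "joint_efforts": joint torques, N m; "eef_pos": TCP position; "orientation": TCP orientation; "ft_force": force on the tool from outside, world axes, zero at the start; "wrist_torque": the same for the moment, N m; "finger_gap": finger opening in mm; "grip_force": force on a finger pad.
Only numpy, scipy, OpenCV 4.12 (cv2) and the standard library are available. Lean on these libraries where they do the work, as an engineer would, in place of code of your own. Each camera call takes 0.05 s, during which the arm holds its last target. There are 200 camera calls.

## Working session

There is one attempt and no reset: what is moved stays moved. The work goes in short steps, Python scripts to look and compute and a tool call to move; the robot and the scene stay as the last step left them, time stands still between calls to the robot, and variables do not carry over. Pictures are saved under pics/ and viewed, at most 10 in all, crops included, and the job is handed in when it is done.

Besides the shell and the picture viewer there is one more tool, called after "Call:" as name(argument=value, ...) on one line, values as JSON. arm_command: Moves the arm, as the interface text tells. Its arguments: {"type":"object","properties":{"moves":{"type":"array","items":{"type":"array","items":{"type":"number"}}},"squeeze":{"type":"number"}},"required":["moves"]}

```bash
mkdir -p pics
python3 - <<'E'
from bench import bot, grab_frame
import cv2,numpy as np
s=bot.observe();print(s)
for n in("scene","side","wrist"):
    f=grab_frame(n);np.savez("f_%s.npz"%n,**f)
    cv2.imwrite("pics/%s0.png"%n,f["color"][:,:,::-1]);print(n,f["origin"],f["rotation"].round(3).tolist(),f["camera_matrix"].tolist())
E
```

```text
{'t': 0.0, 'joint_positions': array([-1.20847951,  0.61593121, -0.01261918,  1.42493052,  0.00810032,
        1.10342583, -0.0404135 ]), 'dq': array([ 0.00027424, -0.00111159,  0.00014144, -0.00123131, -0.0001858 ,
       -0.00044031,  0.00065356]), 'joint_efforts': array([-1.02409654e-04, -4.69209838e+01,  2.59334380e-01, -1.71031380e+01,
        9.95452545e-03,  9.55863070e-03, -5.65174872e-06]), 'eef_pos': array([246.1032943 , 600.75777518, 230.11990244]), 'orientation': array([-0.60673441, -3.08196199,  0.00408678]), 'ft_force': array([-0.17363442,  0.94588404, -0.6112159 ]), 'wrist_torque': array([-0.00704849, -0.04784677,  0.01667657]), 'grip_force': 0.0, 'finger_gap': 85.2872590765333}
scene [1280.72362663  515.78288285 1345.2852245 ] [-1.307, -2.347, 0.826] [[514.7234714704526, 0.0, 318.80313403395496], [0.0, 514.7234714704526, 200.50773699128325], [0.0, 0.0, 1.0]]
side [-210.26226681 -771.58093096  941.23656763] [-2.166, 0.779, -0.377] [[474.56236257928407, 0.0, 323.5749248247201], [0.0, 474.56236257928407, 203.63068312887168], [0.0, 0.0, 1.0]]
wrist [175.92546745 629.53726741 372.28990112] [2.391, 1.607, 0.241] [[282.53369026438816, 0.0, 319.5749954790096], [0.0, 282.53369026438816, 199.40332748018037], [0.0, 0.0, 1.0]]
```

View pics/scene0.png

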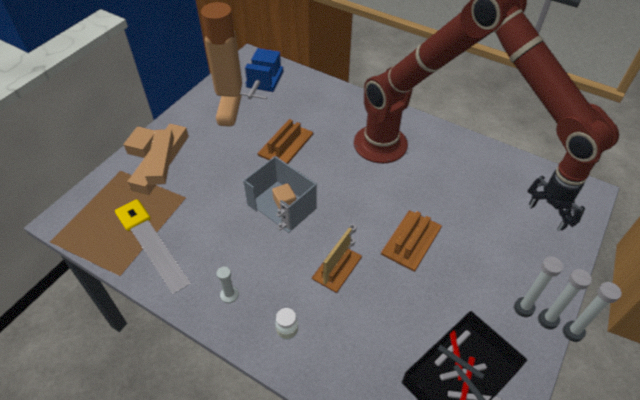

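View pics/side0.png

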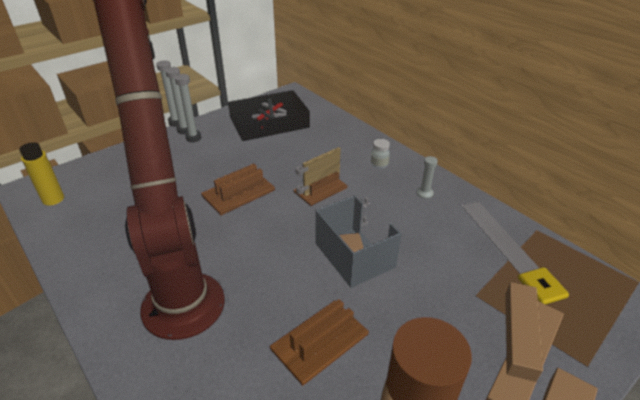

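```bash
cat > h.py <<'E'
import numpy as np,cv2
from scipy.spatial.transform import Rotation as R
def load(n): return dict(np.load("f_%s.npz"%n))
def cloud(f):
    z=f["z_map"];v,u=np.indices(z.shape);K=f["camera_matrix"]
    p=np.stack([(u-K[0,2])/K[0,0]*z,(v-K[1,2])/K[1,1]*z,z],-1)
    r=f["rotation"];M=R.from_rotvec(r).as_matrix() if r.size==3 else r
    return p@M.T+f["origin"]
def proj(f,P):
    r=f["rotation"];M=R.from_rotvec(r).as_matrix() if r.size==3 else r
    q=(np.atleast_2d(P)-f["origin"])@M;K=f["camera_matrix"]
    return q[:,:2]/q[:,2:]*[K[0,0],K[1,1]]+[K[0,2],K[1,2]]
def tri(fs,uvs):
    A=np.zeros((3,3));b=np.zeros(3)
    for f,(u,v) in zip(fs,uvs):
        K=f["camera_matrix"];d=R.from_rotvec(f["rotation"]).apply([(u-K[0,2])/K[0,0],(v-K[1,2])/K[1,1],1]);d/=np.linalg.norm(d)
        Q=np.eye(3)-np.outer(d,d);A+=Q;b+=Q@f["origin"]
    return np.linalg.solve(A,b)
E
python3 - <<'E'
from h import *
for n,(x,y,w,h) in dict(scene=(235,150,140,145),side=(285,140,130,145)).items():
    f=load(n);c=cloud(f);
    cv2.imwrite("pics/%s_c.png"%n,cv2.resize(f["color"][y:y+h,x:x+w,::-1],None,fx=4,fy=4,interpolation=cv2.INTER_CUBIC))
    for nm,(u,v) in (dict(gate=(340,247),smallbase=(325,280),st2=(412,240),st3=(287,140),bay=(300,212),foam=(285,193),jar=(286,315),pyl=(223,272),bench=(300,260)) if n=="scene" else dict(gate=(325,165),base=(320,195),st2=(240,180),st3=(310,325),bay=(380,255),bench=(300,250))).items(): print(n,nm,c[v,u].round(1))
E
```

```text
scene gate [540.3 139.  107.5]
scene smallbase [621.3 138.7  38.7]
scene st2 [380.6 298.2  68.2]
scene st3 [ 212.9 -267.4   53.8]
scene bay [461.8 -50.7  56.3]
scene foam [ 426.1 -131.6   62.4]
scene jar [791.2 119.3  85.9]
scene pyl [792.9 -83.9 130.4]
scene bench [585.   27.8   5.3]
side gate [563.3 132.1  89.9]
side base [519.3 102.1  12.6]
side st2 [335.2 259.6  65.9]
side st3 [ 172.4 -283.2   68.4]
side bay [ 433.4 -236.9   77.9]
side bench [335.9 -33.6  -2.9]
```

View pics/scene_c.png

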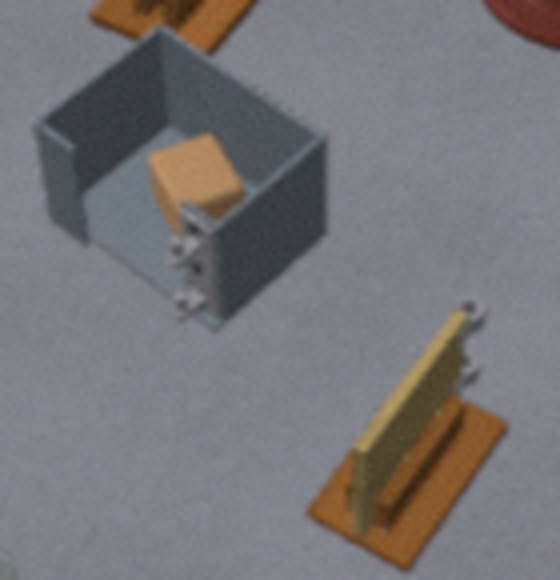

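View pics/side_c.png

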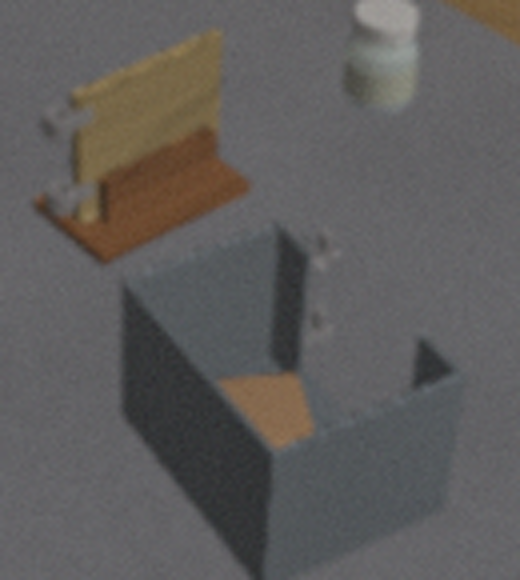

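Run:
```python
from h import *
S,D=load("scene"),load("side")
s=lambda x,y:(235+x/4-.5+.125,150+y/4-.375); d=lambda x,y:(285+x/4-.375,140+y/4-.375)
pts=dict(gate_top_knu=((463,314),(75,92)),gate_top_free=((358,448),(221,32)),
 back_negy=((165,32),(272,450)),back_posy=((327,138),(124,285)),stopcorner=((38,130),(458,373)),hingecorner=((214,230),(278,225)),
 standA=((310,512),(250,185)),standC=((508,428),(37,202)))
P={}
for k,(a,b) in pts.items():
    P[k]=tri([S,D],[s(*a),d(*b)]);print(k,P[k].round(1),"reproj err",(proj(S,P[k])[0]-s(*a)).round(1),(proj(D,P[k])[0]-d(*b)).round(1))
v=P["gate_top_free"]-P["gate_top_knu"];print("gate",np.linalg.norm(v),np.degrees(np.arctan2(v[1],v[0])))
for a,b in(("back_negy","back_posy"),("stopcorner","hingecorner"),("back_negy","stopcorner"),("back_posy","hingecorner")):
    v=P[b]-P[a];print(a,b,np.linalg.norm(v),np.degrees(np.arctan2(v[1],v[0])))
# depth clouds
for n,f in(("scene",S),("side",D)):
    c=cloud(f)
    m=(c[...,2]>75)&(c[...,2]<130)&(abs(c[...,0]-565)<110)&(abs(c[...,1]-140)<90)&(f["color"].astype(int)[...,0]-f["color"].astype(int)[...,2]>15)
    q=c[m];mu=np.median(q,0);w,V=np.linalg.eigh(np.cov((q[:,:2]-mu[:2]).T));print(n,"gate cloud",m.sum(),mu.round(1),np.degrees(np.arctan2(V[1,1],V[0,1])),np.sqrt(w),q.max(0),q.min(0))
```

```text
gate_top_knu [483.  138.1 131.7] reproj err [-0.4  0.1] [-0.4 -0.1]
gate_top_free [620.2 131.9 130.3] reproj err [-0.5  0.1] [-0.5 -0.1]
back_negy [ 356.6 -213.6  120.3] reproj err [-0.5  0.1] [-0.8 -0.1]
back_posy [383.3 -40.6 119.5] reproj err [-0.5  0.1] [-0.7 -0.1]
stopcorner [ 494.6 -238.   118.2] reproj err [-0.1  0. ] [-0.1 -0. ]
hingecorner [505.2 -62.2 120.6] reproj err [ 0.4 -0.1] [0.4 0.1]
standA [619.8  91.    6.1] reproj err [-0.7  0.1] [-0.7 -0.1]
standC [475.8 181.2   5.2] reproj err [-0.5  0.1] [-0.5 -0.1]
gate 137.36997394508526 -2.5738569646635674
back_negy back_posy 174.98461191186348 81.21404097140714
stopcorner hingecorner 176.13805203176634 86.55941517925676
back_negy stopcorner 140.14686841757373 -10.044719054061565
back_posy hingecorner 123.72553367738169 -10.039190425335788
scene gate cloud 323 [559.3 138.9 108.8] 178.797319674762 [ 2.96305493 43.41764712] [623.89143769 142.94814741 129.9937448 ] [466.36319681 128.19630115  75.46093133]
side gate cloud 536 [547.2 129.3 102.8] 179.06678109769408 [ 2.28675331 40.63294606] [621.39163491 145.00274764 129.93941295] [477.82431347 121.47583288  75.05577064]
```

```bash
cat >> h.py <<'E'
def state():
    from bench import bot
    s=bot.observe();s["M"]=R.from_rotvec(s["orientation"]).as_matrix();return s
def brief(s):
    M=s["M"];print("t %.2f"%s["t"],"tcp",s["eef_pos"].round(1),"toolx %.1f deg tilt %.2f"%(np.degrees(np.arctan2(M[1,0],M[0,0])),np.degrees(np.arccos(-M[2,2]))),"F",s["ft_force"].round(1),"T",s["wrist_torque"].round(2),"gap %.1f grip %.1f"%(s["finger_gap"],s["grip_force"]),"q",s["joint_positions"].round(2))
def to(P,ang=None):
    s=state();brief(s);M=s["M"];d=M.T@(np.array(P,float)-s["eef_pos"])
    r=0 if ang is None else -((np.radians(ang)-np.arctan2(M[1,0],M[0,0])+np.pi)%(2*np.pi)-np.pi)
    print("to",P,"-> move",d.round(1),"roll %.4f"%r)
def grab(n,tag):
    from bench import grab_frame
    f=grab_frame(n);np.savez("f_%s.npz"%tag,**f);return f
def crop(f,x,y,w,h,k,name): cv2.imwrite("pics/%s.png"%name,cv2.resize(f["color"][y:y+h,x:x+w,::-1],None,fx=k,fy=k,interpolation=cv2.INTER_CUBIC))
E
python3 - <<'E'
from h import *
f=load("wrist");print("wrist fwd",R.from_rotvec(f["rotation"]).as_matrix().round(2).tolist())
to([555,120,260],177.5)
E
```

```text
wrist fwd [[0.38, 0.88, 0.27], [0.93, -0.36, -0.11], [-0.0, 0.3, -0.96]]
t 0.15 tcp [246.2 600.9 230.4] toolx 157.7 deg tilt 0.12 F [ 0.1 -0.2 -0.3] T [ 0.02  0.01 -0.02] gap 85.2 grip 0.0 q [-1.21  0.62 -0.01  1.42  0.01  1.1  -0.04]
to [555, 120, 260] -> move [-468.1 -328.1  -28.9] roll -0.3451
```

Call:
arm_command(moves=[[-468,-328,-29,-0.345,1],[-468,-328,-29,-0.345,1],[-468,-328,-29,-0.345,1],[-468,-328,-29,-0.345,1],[-468,-328,-29,-0.345,1],[-468,-328,-29,-0.345,1],[-468,-328,-29,-0.345,1],[-468,-328,-29,-0.345,1]])

```text
t: 1.15
eef_pos: [516.9, 179.5, 256.7]
orientation: [-0.068, -3.141, -0.0]
ft_force: [0.9, 0.6, 0.6]
finger_gap: 85.2
grip_force: 0.0
```

Run:
```python
from h import *
to([555,120,260],177.5)
```

```text
t 1.15 tcp [516.9 179.5 256.7] toolx 177.5 deg tilt 0.01 F [0.9 0.6 0.6] T [ 0.04 -0.06  0.  ] gap 85.2 grip 0.0 q [-0.34  0.43 -0.05  1.69  0.02  1.03  1.13]
to [555, 120, 260] -> move [-40.7 -57.8  -3.4] roll 0.0001
```

Call:
arm_command(moves=[[-35,-45,-3,0,1],[-35,-45,-3,0,1],[-35,-45,-3,0,1]])

```text
t: 1.52
eef_pos: [548.5, 135.4, 259.2]
orientation: [-0.068, -3.139, -0.001]
ft_force: [0.5, 0.2, -0.8]
finger_gap: 85.7
grip_force: 0.0
```

Run:
```python
from h import *
s=state();brief(s)
f=grab("wrist","w1");s=state();brief(s)
print(proj(f,[[483,138,132],[620,132,132],[469,138,122],[523,-65,32],[523,-65,118]]).round(0))
cv2.imwrite("pics/w1.png",f["color"][:,:,::-1])
```

```text
t 1.52 tcp [548.5 135.4 259.2] toolx 177.5 deg tilt 0.10 F [ 0.5  0.2 -0.8] T [ 0.04 -0.04 -0.  ] gap 85.7 grip 0.0 q [-0.25  0.46 -0.04  1.63  0.02  1.05  1.23]
t 1.57 tcp [548.2 136.4 259.3] toolx 177.6 deg tilt 0.10 F [ 0.6 -0.   0.8] T [ 0.02 -0.04 -0.01] gap 85.6 grip 0.0 q [-0.25  0.46 -0.04  1.63  0.02  1.05  1.23]
[[319. 124.]
 [319. 257.]
 [319. 108.]
 [166. 159.]
 [122. 173.]]
```

View pics/w1.png

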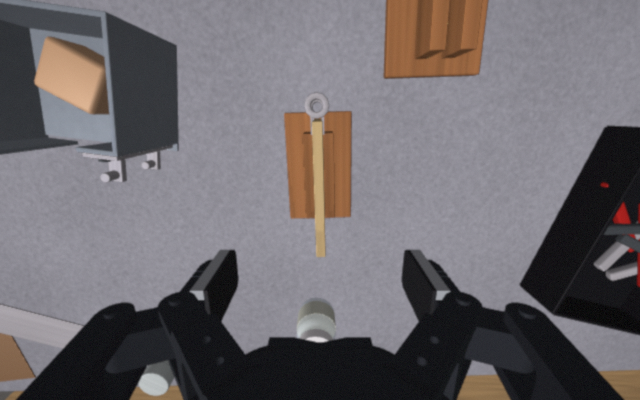

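```bash
cat >> h.py <<'E'
def onz(f,uv,z):
    K=f["camera_matrix"];d=R.from_rotvec(f["rotation"]).apply([(uv[0]-K[0,2])/K[0,0],(uv[1]-K[1,2])/K[1,1],1]);o=f["origin"];return o+d*(z-o[2])/d[2]
E
python3 - <<'E'
from h import *
f=load("w1");S=load("scene");D=load("side")
a=onz(f,(317.5,122),132);b=onz(f,(320.8,256),132);k=onz(f,(316.5,104.5),122)
print(a.round(1),b.round(1),k.round(1),"len",np.linalg.norm(a-b),"ang",np.degrees(np.arctan2(*(b-a)[1::-1])),np.degrees(np.arctan2(*(b-k)[1::-1])),np.linalg.norm((b-k)[:2]))
# height check by wrist+scene, wrist+side
s=lambda x,y:(235+x/4-.375,150+y/4-.375)
print(tri([S,f],[s(463,314),(317.5,122)]),tri([S,f],[s(358,448),(320.8,256)]))
print("pins",onz(f,(105,177),118),onz(f,(148,166),48))
c=cloud(f);print("depth gate top",c[150:250:20,319].round(1).tolist())
to([548,135.4,259],177.5)
crop(f,70,130,120,70,6,"w1pins")
E
```

```text
[481.3 136.3 132. ] [618.9 133.7 132. ] [465.8 136.  122. ] len 137.53755444670654 ang -1.0966927723294593 -0.8718977755411458 153.07342453747927
[480.99444028 137.27853386 129.58232583] [619.45773701 133.45173813 131.04216633]
pins [526.80248061 -83.51011853 118.        ] [528.40845452 -80.36886874  48.        ]
depth gate top [[507.1, 136.6, 130.9], [526.3, 135.8, 131.2], [546.0, 134.9, 132.3], [567.0, 134.0, 132.0], [589.0, 133.1, 131.7]]
t 1.57 tcp [548.2 136.4 259.3] toolx 177.6 deg tilt 0.10 F [ 0.6 -0.   0.8] T [ 0.02 -0.04 -0.01] gap 85.6 grip 0.0 q [-0.25  0.46 -0.04  1.63  0.02  1.05  1.23]
to [548, 135.4, 259] -> move [ 0.1 -1.   0.3] roll 0.0023
```

View pics/w1pins.png

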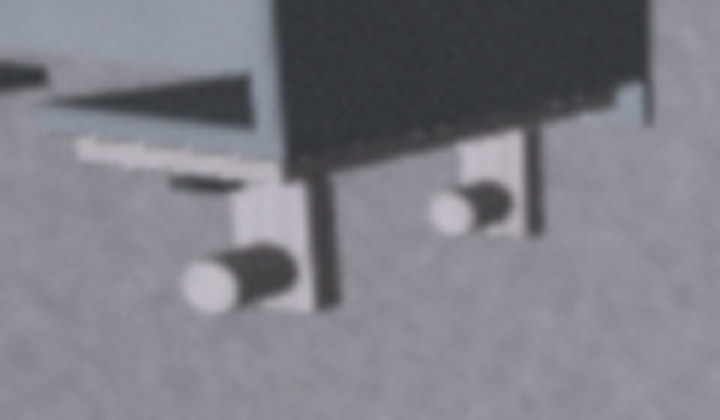

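Call:
arm_command(moves=[[-1,-1.4,60,-0.024,0],[-1,-1.4,120,-0.024,-0.4],[-1,-1.4,150,-0.024,-0.4],[-1,-1.4,161,-0.024,-0.4],[-1,-1.4,161,-0.024,-0.4],[-1,-1.4,161,-0.024,-0.4]])

```text
t: 2.33
eef_pos: [551.2, 134.2, 100.3]
orientation: [0.03, 3.138, 0.002]
ft_force: [1.3, 0.1, 0.1]
finger_gap: 25.5
grip_force: 0.0
```

Run:
```python
from h import *
to([549,135.0,98],179)
f=load("w1");print("pins",onz(f,(104.6,177.2),118),onz(f,(144.9,164.9),48))
```

```text
t 2.33 tcp [551.2 134.2 100.3] toolx 178.9 deg tilt 0.20 F [1.3 0.1 0.1] T [ 0.02  0.03 -0.  ] gap 25.5 grip 0.0 q [-0.25  0.65 -0.04  1.81  0.04  0.68  1.24]
to [549, 135.0, 98] -> move [2.2 0.8 2.3] roll -0.0016
pins [526.99197873 -83.97454396 118.        ] [526.85383473 -83.96056161  48.        ]
```

Call:
arm_command(moves=[[1,0.8,2,0,-0.4],[1,0.8,2,0,-1],[1,0.8,2,0,-1],[1,0.8,2,0,-1],[1,0.8,2,0,-1],[1,0.8,2,0,-1]], squeeze=60)

```text
t: 3.08
eef_pos: [549.5, 134.4, 97.4]
orientation: [0.031, 3.14, 0.001]
ft_force: [-1.2, 0.6, 5.0]
finger_gap: 9.0
grip_force: 59.3
```

Run:
```python
from h import *
brief(state())
```

```text
t 3.08 tcp [549.5 134.4  97.4] toolx 178.9 deg tilt 0.07 F [-1.2  0.6  5. ] T [0.08 0.2  0.07] gap 9.0 grip 59.3 q [-0.25  0.65 -0.04  1.82  0.04  0.67  1.23]
```

Call:
arm_command(moves=[[0,0,-15,0,-1],[0,0,-35,0,-1],[0,0,-60,0,-1],[0,0,-92,0,-1],[0,0,-92,0,-1],[0,0,-92,0,-1]])

```text
t: 3.82
eef_pos: [548.1, 133.7, 187.7]
orientation: [-0.031, -3.139, 0.001]
ft_force: [-0.7, -1.2, -2.3]
finger_gap: 9.4
grip_force: 58.7
```

Run:
```python
from h import *
s=state();brief(s)
f=grab("wrist","w2")
M=s["M"];
g=cloud(f)
c=f["color"]
# crop
crop(f,240,20,160,120,5,"w2ring")
th=s["eef_pos"]
print("expected ring",proj(f,[th+[-83.5,0,122-97.4]]))
```

```text
t 3.83 tcp [548.1 133.7 187.7] toolx 178.9 deg tilt 0.14 F [-0.7 -1.2 -2.3] T [-0.01 -0.02  0.  ] gap 9.4 grip 58.7 q [-0.25  0.53 -0.05  1.73  0.03  0.88  1.24]
expected ring [[315.86733099  91.33794808]]
```

View pics/w2ring.png

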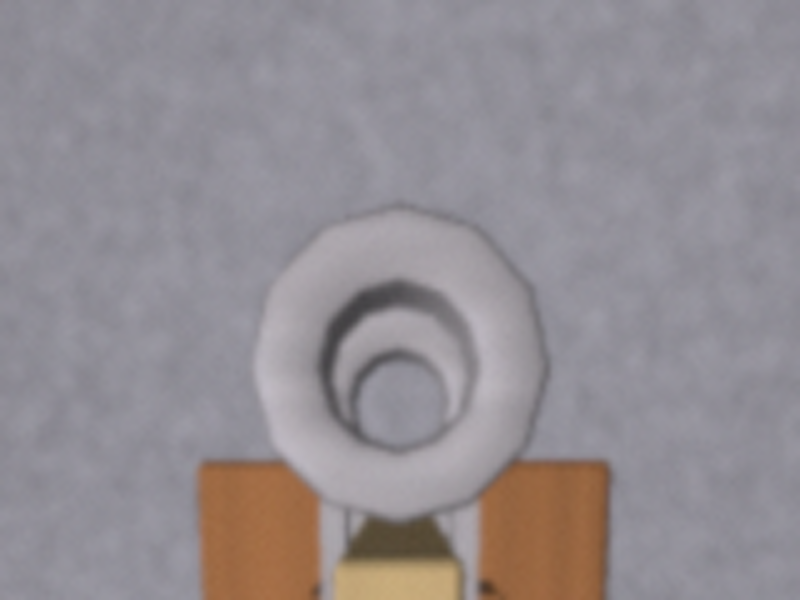

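Run:
```python
from h import *
s=state();brief(s);f=load("w2");M=s["M"];z=s["eef_pos"][2]
for uv,dz in(((319.7,92.4),24.6),((319.6,100.0),24.6-88)):
    p=onz(f,uv,z+dz);print("bore",p.round(1),"tool frame",(M.T@(p-s["eef_pos"])).round(2))
th=np.radians(-10)
to([527+84*np.cos(th)+60*np.cos(th),-84+84*np.sin(th)+60*np.sin(th),187],170)
```

```text
t 3.88 tcp [547.9 133.7 187.2] toolx 178.9 deg tilt 0.20 F [ 0.6 -0.3 -2.6] T [-0.    0.07  0.03] gap 8.9 grip 58.6 q [-0.25  0.53 -0.05  1.73  0.03  0.88  1.24]
bore [465.  135.2 211.8] tool frame [ 83.01  -0.16 -24.33]
bore [464.3 135.1 123.8] tool frame [83.43 -0.14 63.67]
t 3.88 tcp [547.9 133.7 187.2] toolx 178.9 deg tilt 0.20 F [ 0.6 -0.3 -2.6] T [-0.    0.07  0.03] gap 8.9 grip 58.6 q [-0.25  0.53 -0.05  1.73  0.03  0.88  1.24]
to [np.float64(668.8123164337579), np.float64(-109.00533758403796), 187] -> move [-1.257e+02 -2.402e+02  1.000e-01] roll 0.1547
```

Call:
arm_command(moves=[[-30,-40,0,0.03,-1],[-60,-90,0,0.08,-1],[-85,-140,0,0.12,-1],[-106,-190,0,0.155,-1],[-106,-225,0,0.155,-1],[-106,-237,0,0.155,-1],[-106,-237,0,0.155,-1],[-106,-237,0,0.155,-1]])

```text
t: 4.88
eef_pos: [650.4, -101.3, 188.3]
orientation: [-0.268, -3.129, -0.004]
ft_force: [0.4, 1.0, -2.3]
finger_gap: 9.3
grip_force: 58.7
```

Run:
```python
from h import *
s=state();brief(s);f=grab("wrist","w3");M=s["M"]
A=s["eef_pos"]+M@[83.2,-.15,-24.5];print("axis top",A.round(1),proj(f,A).round(1),"pins proj",proj(f,[[527,-84,118],[527,-84,48]]).round(1))
cv2.imwrite("pics/w3.png",f["color"][:,:,::-1])
crop(f,250,0,200,150,4,"w3c")
```

```text
t 4.88 tcp [ 650.4 -101.3  188.3] toolx 170.2 deg tilt 0.16 F [ 0.4  1.  -2.3] T [ 0.02 -0.07  0.  ] gap 9.3 grip 58.7 q [ 0.12  0.67 -0.    1.45 -0.    1.02  1.52]
axis top [568.4 -87.4 212.9] [[319.9  92.2]] pins proj [[313.9  35.6]
 [315.1  55.6]]
```

View pics/w3c.png

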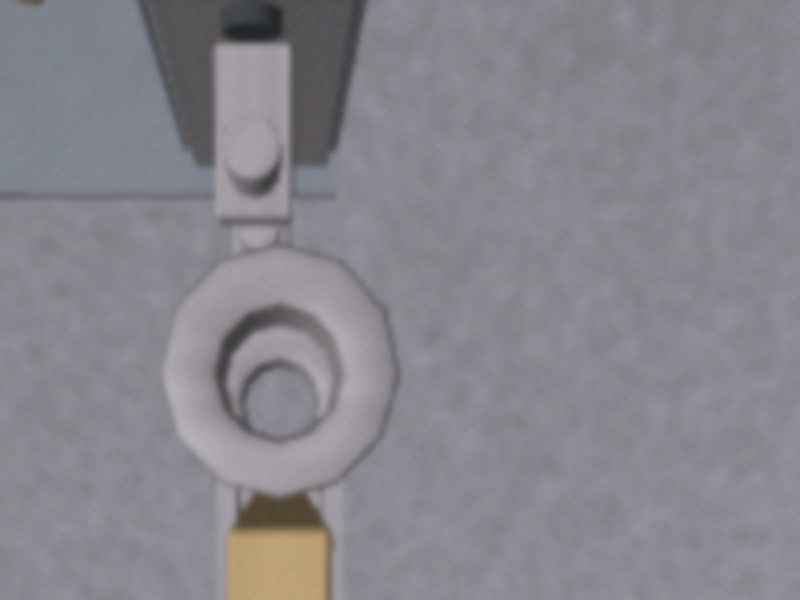

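Run:
```python
from h import *
s=state();f=load("w3");M=s["M"]
P=onz(f,(313.1,36.1),118);print(P.round(1))
A=s["eef_pos"]+M@[83.2,-.15,0];d=M.T@(P-A);brief(s);print("tool shift",d.round(2))
```

```text
[527.2 -84.6 118. ]
t 4.92 tcp [ 650.5 -101.5  188.5] toolx 170.2 deg tilt 0.13 F [ 0.1  0.7 -2.1] T [ 0.01 -0.03 -0.  ] gap 9.2 grip 58.7 q [ 0.12  0.67 -0.    1.45 -0.    1.02  1.52]
tool shift [41.16 -4.31 70.59]
```

Call:
arm_command(moves=[[0,0,20,0,-1],[0,0,45,0,-1],[0,0,65,0,-1],[0,0,65,0,-1],[0,0,65,0,-1]])

```text
t: 5.55
eef_pos: [651.3, -103.8, 124.7]
orientation: [0.272, 3.128, 0.001]
ft_force: [0.9, 0.6, -0.7]
finger_gap: 9.5
grip_force: 58.7
```

Run:
```python
from h import *
s=state();brief(s);f=grab("wrist","w4");M=s["M"]
A=s["eef_pos"]+M@[83.2,-.15,0];P=np.array([527,-84.4,0]);print("axis",A.round(1),"shift",(M.T@(P-A)).round(2),"pin proj",proj(f,[527,-84.4,118]).round(1))
g=f["color"][:120,250:420].astype(int).mean(2)
print("pin top row scan",g[int(proj(f,[527,-84.4,118])[0,1]),40:90].astype(int).tolist())
```

```text
t 5.55 tcp [ 651.3 -103.8  124.7] toolx 170.1 deg tilt 0.11 F [ 0.9  0.6 -0.7] T [-0.01 -0.   -0.02] gap 9.5 grip 58.7 q [ 0.13  0.73 -0.    1.51  0.    0.89  1.52]
axis [569.3 -89.6 124.6] shift [ 42.8   -2.21 124.48] pin proj [[315.2  -4.2]]
pin top row scan [139, 141, 139, 137, 138, 138, 138, 138, 138, 139, 140, 142, 156, 166, 171, 170, 168, 166, 167, 166, 165, 165, 165, 163, 164, 163, 162, 165, 164, 162, 162, 163, 161, 162, 162, 160, 160, 158, 158, 156, 155, 154, 154, 151, 151, 146, 136, 121, 116, 127]
```

Call:
arm_command(moves=[[8,-1.6,0,0,-1],[18,-1.6,0,0,-1],[28,-1.6,0,0,-1],[37,-1.6,0,0,-1],[42.5,-1.6,0,0,-1],[42.5,-1.6,0,0,-1],[42.5,-1.6,0,0,-1]])

```text
t: 6.48
eef_pos: [608.7, -99.2, 123.7]
orientation: [0.274, 3.129, -0.0]
ft_force: [0.0, 0.2, -1.8]
finger_gap: 9.4
grip_force: 58.7
```

Run:
```python
from h import *
s=state();brief(s);f=grab("wrist","w5");M=s["M"]
A=s["eef_pos"]+M@[83.2,-.15,0];P=np.array([527.1,-84.5,0]);print("axis",A.round(1),"shift",(M.T@(P-A)).round(2),"pin proj",proj(f,[527.1,-84.5,118]).round(1))
crop(f,270,50,100,80,7,"w5c")
s=state();brief(s)
```

```text
t 6.47 tcp [608.7 -99.2 123.7] toolx 170.0 deg tilt 0.04 F [ 0.   0.2 -1.8] T [ 0.02 -0.07  0.01] gap 9.4 grip 58.7 q [ 0.13  0.68 -0.    1.65  0.    0.82  1.52]
axis [526.7 -84.8 123.7] shift [ -0.22   0.4  123.68] pin proj [[320.6  97. ]]
t 6.53 tcp [608.7 -99.1 123.7] toolx 170.0 deg tilt 0.03 F [ 0.3  0.2 -2.3] T [ 0.04 -0.02 -0.01] gap 9.4 grip 58.7 q [ 0.13  0.68 -0.    1.65  0.    0.82  1.52]
```

View pics/w5c.png

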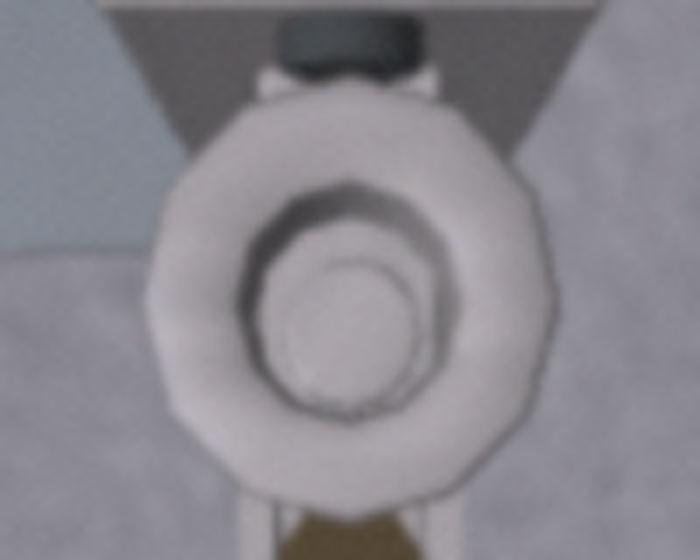

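Call:
arm_command(moves=[[-0.5,0,3,0,-1],[-0.5,0,6,0,-1],[-0.5,0,9,0,-1],[-0.5,0,11,0,-1],[-0.5,0,12,0,-1],[-0.5,0,13,0,-1],[-0.5,0,14,0,-1],[-0.5,0,15,0,-1]])

```text
t: 7.52
eef_pos: [608.8, -99.2, 108.7]
orientation: [0.274, 3.129, -0.0]
ft_force: [-0.1, -0.6, -1.5]
finger_gap: 9.4
grip_force: 58.7
```

Run:
```python
from h import *
brief(state())
```

```text
t 7.53 tcp [608.8 -99.2 108.7] toolx 170.0 deg tilt 0.01 F [-0.1 -0.6 -1.5] T [-0.04 -0.01 -0.03] gap 9.4 grip 58.7 q [ 0.13  0.7  -0.    1.66  0.    0.79  1.52]
```

Call:
arm_command(moves=[[0,0,2,0,-1],[0,0,4,0,-1],[0,0,6,0,-1],[0,0,8,0,-1],[0,0,10,0,-1],[0,0,11,0,-1],[0,0,12,0,-1]])

```text
t: 8.4
eef_pos: [608.7, -99.2, 96.6]
orientation: [-0.274, -3.13, 0.0]
ft_force: [0.2, -0.3, -1.1]
finger_gap: 9.1
grip_force: 58.7
```

Run:
```python
from h import *
brief(state())
```

```text
t 8.40 tcp [608.7 -99.2  96.6] toolx 170.0 deg tilt 0.01 F [ 0.2 -0.3 -1.1] T [-0.05 -0.01 -0.06] gap 9.1 grip 58.7 q [ 0.13  0.71 -0.    1.67  0.    0.76  1.52]
```

Entered freely; feel for the seat.

Call:
arm_command(moves=[[0,0,0.5,0,-1],[0,0,1,0,-1],[0,0,1.5,0,-1],[0,0,1.5,0,-1]])

```text
t: 8.9
eef_pos: [608.9, -99.2, 95.3]
orientation: [0.274, 3.129, -0.0]
ft_force: [-0.2, -0.1, -1.7]
finger_gap: 9.3
grip_force: 58.9
```

Run:
```python
from h import *
brief(state())
```

```text
t 8.90 tcp [608.9 -99.2  95.3] toolx 170.0 deg tilt 0.01 F [-0.2 -0.1 -1.7] T [0.03 0.05 0.02] gap 9.3 grip 58.9 q [ 0.13  0.71 -0.    1.67  0.    0.76  1.52]
```

Call:
arm_command(moves=[[0,0,0.4,0,-1],[0,0,0.8,0,-1],[0,0,1.2,0,-1],[0,0,1.2,0,-1]])

```text
t: 9.4
eef_pos: [609.2, -99.3, 94.9]
orientation: [0.274, 3.129, -0.0]
ft_force: [-0.6, 0.5, 5.7]
finger_gap: 9.3
grip_force: 59.9
```

Run:
```python
from h import *
brief(state())
```

```text
t 9.40 tcp [609.2 -99.3  94.9] toolx 170.0 deg tilt 0.06 F [-0.6  0.5  5.7] T [0.06 0.6  0.01] gap 9.3 grip 59.9 q [ 0.13  0.71 -0.    1.67  0.    0.76  1.52]
```

Call:
arm_command(moves=[[0,0,-1,0,-0.45],[0,0,-3,0,-0.45],[0,0,-3,0,-0.45],[0,0,-3,0,-0.45]])

```text
t: 9.9
eef_pos: [608.7, -99.2, 96.8]
orientation: [-0.274, -3.129, 0.0]
ft_force: [0.5, -1.1, 0.3]
finger_gap: 23.4
grip_force: 0.0
```

Run:
```python
from h import *
brief(state())
```

```text
t 9.90 tcp [608.7 -99.2  96.8] toolx 170.0 deg tilt 0.01 F [ 0.5 -1.1  0.3] T [-0.05  0.   -0.  ] gap 23.4 grip 0.0 q [ 0.13  0.71 -0.    1.67  0.    0.76  1.52]
```

Call:
arm_command(moves=[[0.4,-8.3,0,0.1,-0.45],[1.7,-16.5,0,0.2,-0.45],[3.7,-24.6,0,0.3,-0.45],[6.6,-32.4,0,0.4,-0.45],[10.2,-39.9,0,0.5,-0.45],[14.5,-47,0,0.6,-0.45],[19.6,-53.6,0,0.7,-0.45],[25.2,-59.7,0,0.8,-0.45]])

```text
t: 10.9
eef_pos: [573.5, -153.6, 96.9]
orientation: [1.476, 2.773, 0.0]
ft_force: [0.5, 0.6, -0.0]
finger_gap: 23.4
grip_force: 0.1
```

Run:
```python
from h import *
s=state();brief(s);A=s["eef_pos"]+s["M"]@[83.2,-.15,0];print(A)
f=grab("wrist","w6");c=cloud(f);col=f["color"].astype(int)
m=(abs(c[...,2]-130)<4)&(col[...,0]-col[...,2]>25)
q=c[m][:,:2];v,u=np.nonzero(m);print(m.sum(),cv2.fitLine(q.astype(np.float32),cv2.DIST_HUBER,0,.01,.01).ravel(),c[m].mean(0))
l=cv2.fitLine(q.astype(np.float32),cv2.DIST_HUBER,0,.01,.01).ravel();print(np.degrees(np.arctan2(l[1],l[0])))
```

```text
t 10.90 tcp [ 573.5 -153.6   96.9] toolx 124.0 deg tilt 0.01 F [ 0.5  0.6 -0. ] T [ 0.1  -0.04 -0.  ] gap 23.4 grip 0.1 q [ 0.09  0.69  0.22  1.74 -0.21  0.73  1.01]
[526.88288223 -84.68750932  96.86090278]
4714 [   0.6167041   -0.787195   562.2087    -131.02351  ] [ 562.23249777 -131.01759261  128.39099038]
-51.92415
```

Call:
arm_command(moves=[[0.4,-8.3,0,0.1,-0.45],[1.7,-16.5,0,0.2,-0.45],[3.7,-24.6,0,0.3,-0.45],[6.6,-32.4,0,0.4,-0.45],[10.2,-39.9,0,0.5,-0.45],[14.5,-47,0,0.6,-0.45],[17,-50.4,0,0.65,-0.45],[19.6,-53.6,0,0.7,-0.45]])

```text
t: 11.95
eef_pos: [518.5, -167.3, 97.0]
orientation: [2.335, 2.102, 0.001]
ft_force: [1.5, 0.4, -0.4]
finger_gap: 23.4
grip_force: 0.1
```

```bash
cat >> h.py <<'E'
def gate(tag):
    f=grab("wrist",tag);c=cloud(f);col=f["color"].astype(int)
    m=(abs(c[...,2]-130)<4)&(col[...,0]-col[...,2]>25);q=c[m].astype(np.float32)
    l=cv2.fitLine(q[:,:2].copy(),cv2.DIST_HUBER,0,.01,.01).ravel();d=l[:2]*-np.sign(l[1]);print("gate ang %.2f"%np.degrees(np.arctan2(d[1],d[0])),"pt",l[2:],"top z",np.median(q[:,2]),m.sum())
E
python3 - <<'E'
from h import *
s=state();brief(s);A=s["eef_pos"]+s["M"]@[83.2,-.15,0];print(A);gate("w7")
E
```

```text
t 11.95 tcp [ 518.5 -167.3   97. ] toolx 84.0 deg tilt 0.03 F [ 1.5  0.4 -0.4] T [ 0.04 -0.05  0.  ] gap 23.4 grip 0.1 q [ 0.01  0.66  0.4   1.89 -0.4   0.68  0.55]
[527.03577075 -84.49951108  96.97825955]
gate ang -91.90 pt [ 524.511  -142.9256] top z 128.15405 4667
```

Call:
arm_command(moves=[[0.1,-2.5,0,0.03,-0.45],[0.2,-5,0,0.06,-0.45],[0.3,-6.6,0,0.08,-0.45],[0.4,-8.3,0,0.1,-0.45],[0.6,-10,0,0.12,-0.45],[0.7,-10.8,0,0.13,-0.45],[0.7,-10.8,0,0.13,-0.45]])

```text
t: 12.88
eef_pos: [507.5, -165.6, 96.9]
orientation: [-2.466, -1.947, 0.0]
ft_force: [0.1, -0.4, 0.0]
finger_gap: 23.4
grip_force: 0.1
```

Run:
```python
from h import *
s=state();brief(s);gate("w8")
```

```text
t 12.88 tcp [ 507.5 -165.6   96.9] toolx 76.6 deg tilt 0.01 F [ 0.1 -0.4  0. ] T [ 0.08 -0.07 -0.01] gap 23.4 grip 0.1 q [-0.01  0.65  0.44  1.92 -0.43  0.67  0.46]
gate ang -99.53 pt [ 516.87665 -142.13828] top z 128.10608 4680
```

Call:
arm_command(moves=[[0,-0.5,0,0,-0.45],[0,-1,0,0,-0.45],[0,-1.5,0,0,-0.45],[0,-1.5,0,0,-0.45]])

```text
t: 13.42
eef_pos: [506.6, -165.5, 97.0]
orientation: [2.465, 1.946, 0.001]
ft_force: [1.9, -0.2, -1.9]
finger_gap: 23.6
grip_force: 0.9
```

Run:
```python
from h import *
s=state();brief(s);gate("w9")
```

```text
t 13.43 tcp [ 506.6 -165.5   97. ] toolx 76.6 deg tilt 0.07 F [ 1.9 -0.2 -1.9] T [-0.1  -0.31 -0.01] gap 23.6 grip 0.9 q [-0.01  0.65  0.44  1.92 -0.43  0.66  0.46]
gate ang -99.94 pt [ 516.41345 -142.06786] top z 128.13171 4672
```

Call:
arm_command(moves=[[0,-0.5,0,0,-0.45],[0,-1,0,0,-0.45],[0,-1.5,0,0,-0.45],[0,-1.5,0,0,-0.45]])

```text
t: 13.98
eef_pos: [506.4, -165.4, 97.1]
orientation: [2.462, 1.946, 0.003]
ft_force: [3.9, -1.1, -4.8]
finger_gap: 23.3
grip_force: 2.9
```

Run:
```python
from h import *
s=state();brief(s);gate("w10")
```

```text
t 13.97 tcp [ 506.4 -165.4   97.1] toolx 76.6 deg tilt 0.22 F [ 3.9 -1.1 -4.8] T [-0.18 -1.15  0.07] gap 23.3 grip 2.9 q [-0.01  0.65  0.44  1.92 -0.43  0.66  0.46]
gate ang -99.94 pt [ 516.3529 -142.1221] top z 128.19646 4717
```

Call:
arm_command(moves=[[0,3,0,0,-0.45],[0,6,0,0,-0.45],[0,8,0,0,-0.45],[0,8,0,0,-0.3],[0,8,0,0,-0.3],[0,8,0,0,-0.3]])

```text
t: 14.78
eef_pos: [512.2, -166.7, 96.9]
orientation: [-2.465, -1.947, 0.0]
ft_force: [-0.2, 0.2, 0.1]
finger_gap: 29.5
grip_force: 0.0
```

Run:
```python
from h import *
s=state();brief(s);gate("w11")
```

```text
t 14.78 tcp [ 512.2 -166.7   96.9] toolx 76.6 deg tilt 0.02 F [-0.2  0.2  0.1] T [ 0.   -0.01 -0.  ] gap 29.5 grip 0.0 q [-0.01  0.66  0.44  1.9  -0.43  0.68  0.46]
gate ang -99.54 pt [ 516.99274 -142.19833] top z 127.99827 4658
```

Call:
arm_command(moves=[[0,0,-15,0,-0.3],[0,0,-40,0,-0.3],[0,0,-75,0,-0.3],[0,0,-90,0,-0.3],[0,0,-90,0,-0.3],[0,0,-90,0,-0.3]])

```text
t: 15.58
eef_pos: [511.7, -166.3, 186.0]
orientation: [-2.464, -1.946, 0.002]
ft_force: [-0.3, -0.5, 0.3]
finger_gap: 29.9
grip_force: 0.0
```

Run:
```python
from h import *
s=state();brief(s);gate("w12");f=load("w12")
b=np.radians(-10);ax=np.array([527.1,-84.5]);X=np.array([np.cos(b),np.sin(b)]);Y=np.array([-X[1],X[0]])
fe=ax-154*Y;print("free edge",fe,proj(f,[*fe,130]),"knuckle",proj(f,[*ax,120]))
crop(f,220,150,200,150,4,"w12c")
```

```text
t 15.57 tcp [ 511.7 -166.3  186. ] toolx 76.6 deg tilt 0.13 F [-0.3 -0.5  0.3] T [ 0.03  0.02 -0.01] gap 29.9 grip 0.0 q [-0.07  0.54  0.52  1.82 -0.34  0.88  0.38]
gate ang -99.49 pt [ 515.37537 -151.91586] top z 127.774536 1903
free edge [ 500.35818064 -236.16039396] [[326.23139106 297.74356374]] knuckle [[314.58759048 100.14326018]]
```

Call:
arm_command(moves=[[-40,0,-10,0,-0.3],[-80,0,-10,0,-0.3],[-80,0,-10,0,-0.3],[-80,0,-10,0,-0.3]])

```text
t: 16.12
eef_pos: [493.6, -243.6, 195.8]
orientation: [-2.463, -1.946, 0.001]
ft_force: [0.5, 1.2, 0.0]
finger_gap: 30.0
grip_force: 0.0
```

Run:
```python
from h import *
s=state();brief(s);gate("w13");f=load("w13")
print(proj(f,[[500.4,-236.2,130],[527.1,-84.5,120]]))
crop(f,250,100,140,110,5,"w13c")
```

```text
t 16.12 tcp [ 493.6 -243.6  195.8] toolx 76.6 deg tilt 0.15 F [0.5 1.2 0. ] T [ 0. -0. -0.] gap 30.0 grip 0.0 q [ 0.08  0.54  0.52  1.77 -0.33  0.92  0.52]
gate ang -99.57 pt [ 514.90045 -153.72719] top z 127.74152 2372
[[326.38890007 202.17908838]
 [313.83159872 -29.21553974]]
```

View pics/w13c.png

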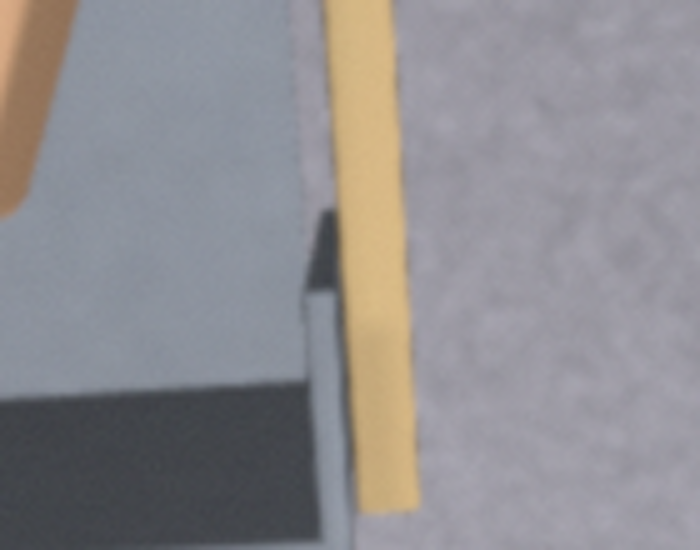

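Run:
```python
from h import *
to([543,-224.4,195],80); to([543,-224.4,90],80)
```

```text
t 16.18 tcp [ 494. -243.  196.] toolx 76.7 deg tilt 0.14 F [0.3 1.  0.2] T [-0.03  0.04 -0.05] gap 29.8 grip 0.0 q [ 0.08  0.54  0.52  1.77 -0.33  0.92  0.52]
to [543, -224.4, 195] -> move [29.4 43.4  0.9] roll -0.0577
t 16.18 tcp [ 494. -243.  196.] toolx 76.7 deg tilt 0.14 F [0.3 1.  0.2] T [-0.03  0.04 -0.05] gap 29.8 grip 0.0 q [ 0.08  0.54  0.52  1.77 -0.33  0.92  0.52]
to [543, -224.4, 90] -> move [ 29.2  43.6 105.9] roll -0.0577
```

Call:
arm_command(moves=[[29,43,0,-0.058,-1],[29,43,0,-0.058,-1],[29,43,0,-0.058,-1],[29,43,35,-0.058,-1],[29,43,75,-0.058,-1],[29,43,106,-0.058,-1],[29,43,106,-0.058,-1],[29,43,106,-0.058,-1]])

```text
t: 17.18
eef_pos: [542.7, -227.2, 92.3]
orientation: [2.407, 2.016, 0.001]
ft_force: [0.0, -0.8, 0.6]
finger_gap: 0.0
grip_force: 0.0
```

Call:
arm_command(moves=[[0,-4,0,0,-1],[0,-8,0,0,-1],[0,-11,0,0,-1],[0,-13,0,0,-1],[0,-14,0,0,-1],[0,-15,0,0,-1],[0,-15,0,0,-1]])

```text
t: 18.05
eef_pos: [527.6, -223.8, 90.9]
orientation: [-2.408, -2.018, 0.0]
ft_force: [1.0, 0.8, 0.0]
finger_gap: 0.1
grip_force: 0.0
```

Run:
```python
from h import *
s=state();brief(s)
```

```text
t 18.05 tcp [ 527.6 -223.8   90.9] toolx 79.9 deg tilt 0.01 F [1.  0.8 0. ] T [-0.01 -0.01  0.03] gap 0.1 grip 0.0 q [ 0.1   0.71  0.43  1.81 -0.42  0.72  0.58]
```

Call:
arm_command(moves=[[0,-1,0,0,-1],[0,-2,0,0,-1],[0,-3,0,0,-1],[0,-4,0,0,-1],[0,-5,0,0,-1],[0,-5,0,0,-1]])

```text
t: 18.8
eef_pos: [522.6, -222.9, 91.0]
orientation: [-2.408, -2.017, 0.0]
ft_force: [-0.5, -0.1, -0.1]
finger_gap: -0.0
grip_force: 0.0
```

Run:
```python
from h import *
s=state();brief(s);gate("w14")
```

```text
t 18.80 tcp [ 522.6 -222.9   91. ] toolx 79.9 deg tilt 0.00 F [-0.5 -0.1 -0.1] T [ 0.02  0.02 -0.02] gap -0.0 grip 0.0 q [ 0.1   0.7   0.43  1.82 -0.42  0.71  0.59]
gate ang -99.80 pt [ 515.0688  -153.01361] top z 127.74199 7190
```

Call:
arm_command(moves=[[0,-1,0,0,-1],[0,-2,0,0,-1],[0,-3,0,0,-1],[0,-4,0,0,-1],[0,-4,0,0,-1]])

```text
t: 19.48
eef_pos: [522.0, -222.8, 91.3]
orientation: [2.402, 2.015, 0.005]
ft_force: [6.3, -1.0, -6.0]
finger_gap: 0.1
grip_force: 3.4
```

Run:
```python
from h import *
s=state();brief(s);gate("w15")
```

```text
t 19.48 tcp [ 522.  -222.8   91.3] toolx 80.0 deg tilt 0.38 F [ 6.3 -1.  -6. ] T [-0.26 -1.34  0.02] gap 0.1 grip 3.4 q [ 0.1   0.7   0.42  1.83 -0.42  0.7   0.59]
gate ang -100.09 pt [ 514.5689  -153.31372] top z 127.80037 7284
```

Call:
arm_command(moves=[[0,1,0,0,-1],[0,2,0,0,-1],[0,4,0,0,-1],[0,10,0,0,-1],[0,30,0,0,-1],[0,30,-60,0,-1],[0,30,-110,0,-1],[0,30,-110,0,-1]])

```text
t: 20.52
eef_pos: [549.8, -229.2, 205.2]
orientation: [2.403, 2.012, 0.005]
ft_force: [-0.2, 0.6, 0.2]
finger_gap: -0.2
grip_force: 0.0
```

Run:
```python
from h import *
s=state();brief(s);gate("w16")
f=load("w16");print(proj(f,[[527.1,-84.5,120]]))
g=grab("scene","s9");d=grab("side","d9")
S,D=load("scene"),load("side")
# unmoved check: image differences around foam, jar, pylon
for n,a,b,boxes in(("scene",S,g,dict(jar=(270,300,302,340),pylon=(212,262,240,305),foam=(272,182,296,206))),("side",D,d,dict(jar=(370,135,395,170),pylon=(415,155,440,200)))):
    for k,(x0,y0,x1,y1) in boxes.items(): print(n,k,np.abs(a["color"][y0:y1,x0:x1].astype(int)-b["color"][y0:y1,x0:x1]).mean().round(1))
c=cloud(d);m=(c[...,2]>100)&(c[...,2]<140)&(d["color"].astype(int)[...,0]-d["color"][...,2].astype(int)>20)&(abs(c[...,0]-515)<40)&(abs(c[...,1]+160)<90)
print(m.sum(),c[m][:,2].max() if m.any() else 0)
```

```text
t 20.52 tcp [ 549.8 -229.2  205.2] toolx 79.9 deg tilt 0.43 F [-0.2  0.6  0.2] T [ 0.04 -0.03 -0.05] gap -0.2 grip 0.0 q [ 0.05  0.59  0.51  1.64 -0.34  0.99  0.49]
gate ang -99.83 pt [ 515.3558  -151.73215] top z 127.7396 2086
[[250.99252854  16.94247237]]
scene jar 3.9
scene pylon 3.7
scene foam 4.5
side jar 6.1
side pylon 38.4
291 132.3382544800819
```

Run:
```python
from bench import bot
print(bot.close_job())
```

```text
the job is handed in; nothing more can be done
None
```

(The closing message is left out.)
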